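# Clamp the key hook plate in its jig

### The job

Push the brass key hook plate along the channel of the grey jig until its front edge is flush against the steel end stop; then flip the red-handled clamp lever over past its centre so that it snaps down and its rubber foot holds the plate there. Do both by pushing with the fingertips only: do not pick up or lift the plate, and leave everything else on the bench where it is.

Things in the scene. Friction and masses are not known exactly. Their poses are not given: they have to be found in the camera images.
- jig: Fixed jig on the bench: grey board 260 x 182 x 12 mm. Own x runs along the channel from its open end to the end stop and clamp, z up. Origin: underside, on the channel's centre line; board spans x -140 to +120, y -91 to +91 mm. Two aluminium rails guide the plate: inner faces at y +-75 mm, 10 mm wide, x -140 to +50, tops 24 mm above the bench. The -x end is open.
- stop_face (a point): Centre of the end stop's face that the plate must meet: jig x +50, y 0, 17 mm above the bench; axes as the jig's. The steel stop is 10 mm thick (jig x +50 to +60), crosses the whole channel, its top 28 mm above the bench.
- lever_pivot (a point): Pivot of the clamp lever: jig x +78, y 0, 40 mm above the bench; axes as the jig's. It lies between two steel cheeks (outer faces y +-15 mm, jig x +63 to +119, tops 54 mm above the bench). The lever swings in the jig's x-z plane.
- clamp_lever (a joint): Lever angle, rad. 0: open, leaning 35 deg from upright to jig +x (away from the plate), tip 126 mm above the bench. Grows towards the plate: 0.61 upright, 2.18 level with the foot on the plate, 2.30 end of travel (no plate). A spring drives it away from 0.75 to either side: 2 to 3 N at the tip at first, nothing at 0.75, then it snaps down by itself and presses with about 6 N.
- lever_tip (a point): Tip of the lever's red handle, on its centre line, 105 mm from the pivot (145 mm above the bench when upright). The handle is a 16 mm round bar over the outer 50 mm of the lever (55 to 105 mm from the pivot); the inner part is a steel bar 12 mm wide and 10 mm thick.
- clamp_pad: Rubber foot, 18 mm across, that swivels a few degrees under the lever, 50 mm from the pivot. Origin: its swivel, 6 mm off the lever's centre line on the side that comes down on the plate; its face lies 12 mm beyond.
- hook_plate: Loose brass key hook plate, about 0.35 kg, 70 (own x) x 140 (own y) x 10 mm, lying in the channel with 5 mm play each side, own x roughly along jig x. Origin: centre of its underside. Hooks on top at y +-24 and +-54 mm, up to 34 mm above the underside. It starts 40 to 80 mm short of the stop and slides with about 1 to 5 N.
- plate_front (a point): Middle of the plate's front edge (own x +35 mm, 5 mm above its underside), which must meet the end stop.
- plate_back (a point): Middle of the plate's rear edge (own x -35 mm, 5 mm above its underside), where it can be pushed.
- door_knob: Bystander: loose greenish glass door knob standing upright, 54 mm across, 55 mm high, near the jig; origin under its centre.
- doorstop: Bystander: loose green silicone doorstop wedge, 110 x 42 mm, 33 mm high at its thick +x end, near the jig; origin under its middle.
- polish_tin: Bystander: loose red shoe polish tin with a pale top, 68 mm across, 26 mm high, near the jig; origin under its centre.
- shoe_horn: Bystander: loose blue plastic shoe horn lying flat, about 200 x 42 mm; origin near its middle, on the bench.
- shoe_brush: Bystander: loose shoe brush, 150 x 50 x 40 mm; origin under its centre.
Things that resemble listed ones, but are neither listed nor needed, are in the scene too. What is meant by the hook_plate is not pink, and is the smaller of those in its own colour.

How it is judged (in metres and radians):
On the way, in this order (a step that is already met when the one before it is completed fails the run):
1. the plate has been pushed flush against the end stop while the lever still stands open (x of plate_front in the frame of stop_face above -0.003 m and angle between the x axis of hook_plate and the x axis of jig, either way round below 0.06 rad and value of joint clamp_lever below 0.4 rad), for 0.1 s.
2. the lever has snapped over and its foot presses on the plate (value of joint clamp_lever above 2.05 rad and contact force between clamp_pad and hook_plate above 2 N), for 0.2 s.
At the end, for the whole second after the job is handed in: The plate lies flat and still with its front edge within 3 mm of the end stop and square to it within 0.06 rad; the lever is down (joint above 2.05) and its foot presses on the plate with more than 2 N (all of step 2 and x of plate_front in the frame of stop_face above -0.003 m and angle between the x axis of hook_plate and the x axis of jig, either way round below 0.06 rad and angle between hook_plate's own z axis and vertical below 0.05 rad and linear speed of hook_plate below 0.01 m/s); the robot touches nothing.
It fails at once if the plate was lifted (more than 8 mm) or tipped (z of hook_plate in the frame of jig above 0.02 m or angle between hook_plate's own z axis and vertical above 0.2 rad).
It fails at once if a bystander was moved more than 15 mm (distance of any of door_knob, doorstop, polish_tin, shoe_horn, shoe_brush from where it was at the start of the episode above 0.015 m).
It also fails if it takes over 51 s, if anything falls off the work surface, if the arm or the gripper's body presses on something with over 40 N, if the wrist force passes 120 N, or if a joint passes its speed limit or range.

### The arm

A 6-joint arm with a two-finger parallel gripper is mounted at the origin on the work surface. World frame = base frame: x ahead of the robot, y to its left, z up, the work surface at z = 0. Lengths are in m, angles in degrees, forces in N, time in s.
With the tool pointing down it reaches from about 0.375 to 0.75 m from the base axis. Payload 9 kg.
Tool frame: the origin (TCP) lies at the very end of the fingers, on their centre line; the grasp point (between the pads) lies hold_point_z behind it (hold_point_z is the distance from the TCP to the grasp point, in m); x points along the fingers, z is the direction in which the jaws open and shut, and the axes are right-handed (so a half turn about x gives the same grasp; the last joint's range is limited). The gripper opens to 85 mm and grips with 20 to 120 N. Pads are 22 mm wide; open, the fingers measure 114 mm over their backs; the gripper's body (76 mm by 85 mm) begins 54 mm behind the grasp point. The pads swing forward as they close: fully open they stand 13 mm farther back than shut.
Start: joints at [-89.307, 5.964, 5.575, 89.605, 0, 77.527], TCP at [0.137, -0.584, 0.231] pointing down, gripper open.
Joint ranges: [-171.21, 171.21], [-48.23, 106.86], [-62.78, 66.21], [-105.2, 120.99], [-86.42, 89.51], [-180, 180]. Speed limits (degrees/s): [127.2, 127.2, 147.25, 180, 180, 180].

### API

Orientations are given as a 3x3 rotation matrix whose columns are the frame's x, y, z axes.
In Python, from plant import observe, grab_frame, camera_info, close_job, hold_point_z gives the robot as it stands.
- The arm moves only by the shell command python3 -m inch 'ROWS' [OPENING]. ROWS is JSON, a list of rows, each an object of numbers: "tx", "ty", "tz": the shift along the tool's x, y, z in mm; "wx", "wy", "wz": the turn, a rotation vector about the tool's x, y, z in degrees. In form: [{"tx": .., "ty": .., "tz": .., "wx": .., "wy": .., "wz": ..}, ...]. A call has exactly 10 rows; each row is the pose to reach, as a shift and turn from the pose measured when the call began, along the tool's axes at that moment; what a row does not reach only later rows make up. A row lasts 1/10 s, in which the tool goes at most 50 mm and 8.59 degrees, less where a joint would pass 70% of its speed; a pose out of reach is approached as far as the arm can. A call with a gripper value outside its range is refused whole. OPENING is the opening in per cent of the stroke, from 0 (shut) to 100 (fully open), set as the call begins (- or left out, the last holds). The fingers move at their own pace and stop on an object; the grip force is fixed at half the most. Time passes only in rows, so rows that repeat a pose let the fingers close, or fill a call up. It gives the time, the measured TCP pose, the force and the opening at its end, in the units of the state.
- observe(): the state, without advancing time (a new reading comes with each control period).
- grab_frame(name): name is "scene" or "side" or "wrist"; returns (picture, depth): 480x640x3 uint8, red, green, blue; 480x640 float32, m along the optical axis (not along the pixel's ray), 0 where there is no reading.
- camera_info(name): a dict with "vertical_fov" (degrees; the focal length in pixels is half the picture's height over the tangent of half this angle, whatever the lens; pixels are square), "cx", "cy" (the principal point, pixels), "R" (3x3) and "t" (3): a world point X has camera coordinates R X + t. Camera axes: x right, y down, z forward; pixel columns grow to the right and rows downward; lengths in m; the calibration is good to about 2 mm. A picture is of the moment at which its call begins: read the wrist's pose just before it. camera_info takes no time and is no camera call; for the wrist camera it gives the pose at the moment of the call.
- close_job(): hands the job in, once; it reports no verdict.
The state is a dict: "time": time; "joints": joint angles; "joint_velocities": joint speeds; "joint_torque": joint torques, N m; "tool_pos": TCP position; "tcp_rot": TCP orientation; "force": force on the tool from outside, world axes, zero at the start; "ft_torque": the same for the moment, N m; "finger_gap": opening from 0.0 (shut) to 1.0 (fully open).
Only numpy, scipy, OpenCV 4.12 (cv2) and the standard library are available. Lean on these libraries where they do the work, as an engineer would, in place of code of your own. Each camera call takes 0.05 s, during which the arm holds its last target.

## Working session

There is one attempt and no reset: what is moved stays moved. The work goes in short steps, Python scripts to look and compute and a shell command to move; the robot and the scene stay as the last step left them, time stands still between calls to the robot, and variables do not carry over. Pictures are saved under pics/ and viewed, and the job is handed in when it is done.

```bash
ls -la; mkdir -p pics; python3 - <<'E'
from plant import *
import cv2,numpy as np
s=observe();print(s); 
import plant; print(plant.hold_point_z)
for n in ("scene","side","wrist"):
    print(n,camera_info(n))
    p,d=grab_frame(n); cv2.imwrite(f"pics/{n}0.png",p[:,:,::-1]); np.save(f"pics/{n}0.npy",d)
print(observe()["time"])
E
```

```text
total 12
drwxr-xr-x  3 agent agent 4096 Dec  7 00:30 .
drwxr-xr-x 23 root  root  4096 Dec  7 00:30 ..
drwxr-xr-x  2 agent agent 4096 Dec  7 00:30 pics
{'time': 0.0, 'joints': array([-8.93056285e+01,  5.99763586e+00,  5.52702425e+00,  8.96047509e+01,
       -1.73188814e-03,  7.75271762e+01]), 'joint_velocities': array([-0.03312322,  0.02980911,  0.05378879, -0.01828914, -0.02670623,
        0.0069491 ]), 'joint_torque': array([ 2.48555734e-04, -5.56925869e+01,  5.03655159e+01,  1.64245768e-02,
       -2.88935253e-04, -9.61329533e-06]), 'tool_pos': array([ 0.13667681, -0.58388232,  0.23053203]), 'tcp_rot': array([[-4.61650342e-05,  9.73709487e-01,  2.27793400e-01],
       [ 1.31486034e-03,  2.27793262e-01, -9.73708632e-01],
       [-9.99999135e-01,  2.54565215e-04, -1.29080807e-03]]), 'force': array([-1.42017522,  0.96418356,  0.15995509]), 'ft_torque': array([ 0.02934774,  0.02501237, -0.03785633]), 'finger_gap': 0.9984960557022665}
0.0187
scene {'vertical_fov': 43.716073731132724, 'cx': 315.6778001740772, 'cy': 237.44481372842642, 'R': array([[ 0.79712864,  0.60347215, -0.02018166],
       [ 0.37344004, -0.51899197, -0.76888872],
       [-0.47447705,  0.60536658, -0.63906403]]), 't': array([-0.4113535 , -0.13829277,  1.63924803])}
side {'vertical_fov': 49.503994844779385, 'cx': 313.8713417323234, 'cy': 237.30954095224016, 'R': array([[-0.91547467, -0.40211511,  0.01447618],
       [-0.23226014,  0.49871205, -0.83506977],
       [ 0.32857473, -0.76784747, -0.54995356]]), 't': array([0.45816251, 0.22870095, 1.13288055])}
wrist {'vertical_fov': 69.45042771598612, 'cx': 315.6194470433235, 'cy': 243.8917607372977, 'R': array([[ 0.22769687, -0.97373085, -0.00153996],
       [-0.93757345, -0.21966826,  0.26963288],
       [-0.26288814, -0.05995073, -0.96296196]]), 't': array([-0.59913099, -0.03501929,  0.37841996])}
0.15
```

View pics/scene0.png

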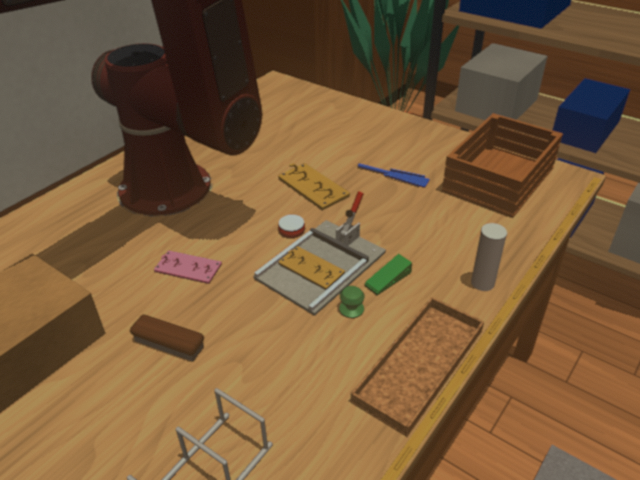

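View pics/side0.png

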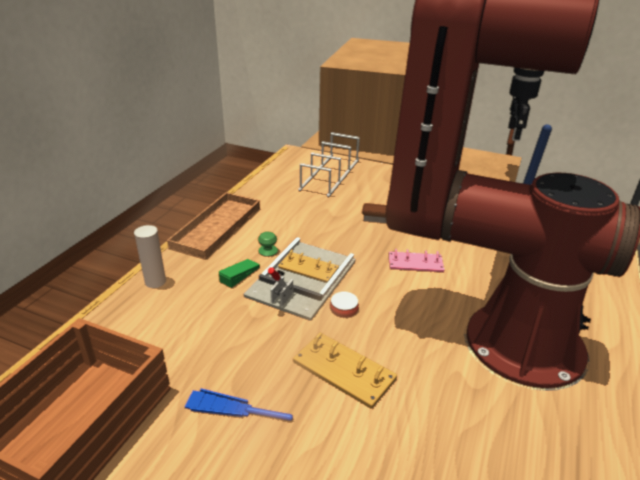

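View pics/wrist0.png

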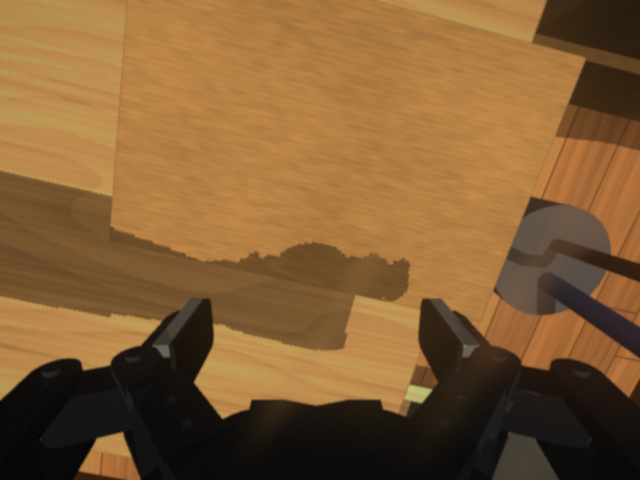

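The scene picture shows three candidates: a pink plate at (188,266), a large brass plate at (313,185) and a smaller brass plate in the grey jig's channel at (312,266). By the description I choose the last one. Next I measure the jig and take a close crop.

```bash
cat > h.py <<'E'
import numpy as np,cv2
from plant import *
def cloud(n,d,ci):
    f=240/np.tan(np.radians(ci["vertical_fov"]/2))
    v,u=np.mgrid[0:480,0:640]
    P=np.stack([(u-ci["cx"])/f*d,(v-ci["cy"])/f*d,d],-1)
    return (P-ci["t"])@ci["R"]   # R^T (P-t)
def proj(X,ci):
    f=240/np.tan(np.radians(ci["vertical_fov"]/2))
    c=np.asarray(X)@ci["R"].T+ci["t"]
    return np.stack([c[...,0]/c[...,2]*f+ci["cx"],c[...,1]/c[...,2]*f+ci["cy"]],-1)
E
python3 - <<'E'
from h import *
for n,(x0,y0,x1,y1) in dict(scene=(240,180,430,330),side=(200,220,380,330)).items():
    ci=camera_info(n);d=np.load(f"pics/{n}0.npy");p=cv2.imread(f"pics/{n}0.png")
    W=cloud(n,d,ci)
    c=cv2.resize(p[y0:y1,x0:x1],None,fx=4,fy=4,interpolation=cv2.INTER_CUBIC);cv2.imwrite(f"pics/{n}_crop.png",c)
    z=W[...,2];hsv=cv2.cvtColor(p,cv2.COLOR_BGR2HSV)
    for (u,v) in ([(312,265),(318,308),(257,275),(383,250),(312,307),(312,185)] if n=="scene" else [(310,265),(297,240),(354,258),(248,293),(312,313),(345,370)]):
        print(n,u,v,W[v,u].round(4),hsv[v,u])
E
```

```text
scene 312 265 [ 0.534  -0.0367  0.0235] [ 19 166 163]
scene 318 308 [ 0.6171 -0.125   0.0103] [ 23  49 126]
scene 257 275 [ 0.4521 -0.1315  0.0197] [ 15  50 102]
scene 383 250 [0.6283 0.1138 0.0102] [ 23  43 130]
scene 312 307 [ 0.6131 -0.1401  0.0237] [ 21  21 119]
scene 312 185 [0.3361 0.2219 0.0164] [ 19 169 166]
side 310 265 [ 0.5269 -0.035   0.0223] [ 19 156 230]
side 297 240 [ 0.6064 -0.1261  0.0212] [ 49   9 231]
side 354 258 [ 0.4408 -0.1263  0.0107] [ 17  87 197]
side 248 293 [0.6224 0.1144 0.0097] [ 24  39 195]
side 312 313 [0.4529 0.1194 0.0133] [ 20  54 195]
side 345 370 [0.3249 0.2443 0.0099] [ 20 156 230]
```

View pics/scene_crop.png

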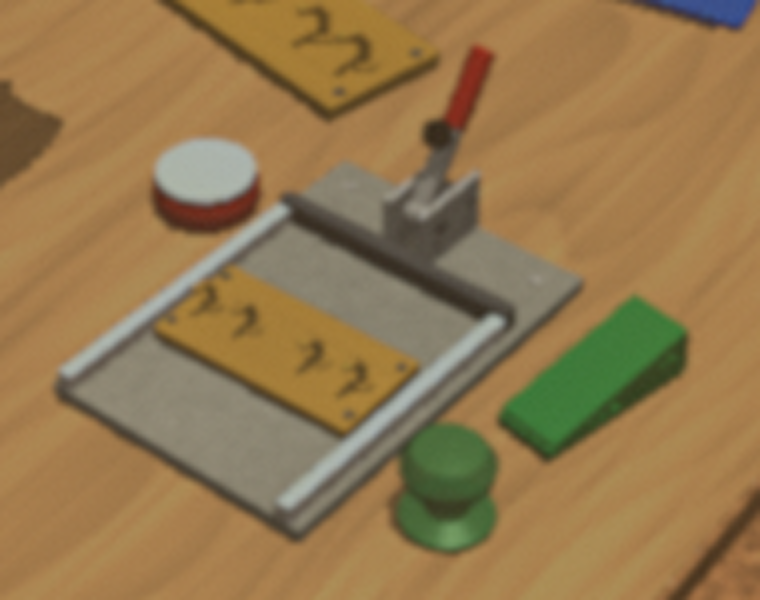

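View pics/side_crop.png

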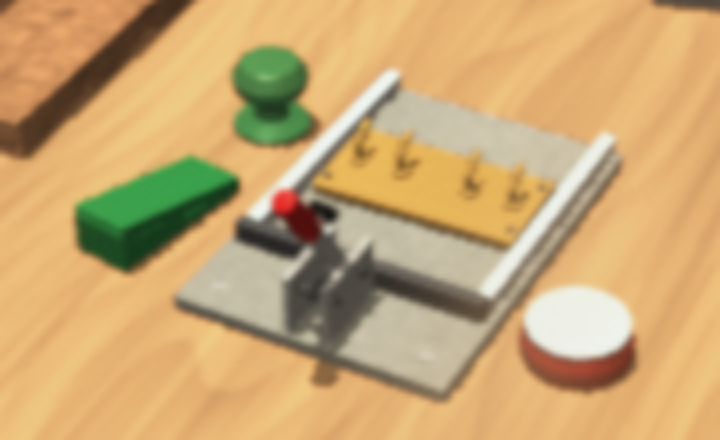

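The crops show the brass plate askew in the channel, the open end facing the robot's right and the lever leaning towards world +y. The knob, wedge and tin sit close to the jig. Next I fit the jig and plate poses from the clouds.

```bash
cat >> h.py <<'E'
from scipy.optimize import minimize
def fitrect(pts,L,Wd,th0,c0):
    # maximise number inside minus: use robust hull fit: soft inside score
    def cost(q):
        c,s=np.cos(q[2]),np.sin(q[2]);d=pts-q[:2]
        a=d@[c,s];b=d@[-s,c]
        o=np.maximum(np.maximum(abs(a)-L/2,abs(b)-Wd/2),0)
        return np.minimum(o,0.006).sum()*1e3
    best=None
    for k in range(30):
        x0=np.array([*c0,th0])+np.random.RandomState(k).randn(3)*[.005,.005,.03]
        r=minimize(cost,x0,method="Nelder-Mead",options=dict(initial_simplex=x0+np.vstack([np.zeros(3),np.diag([.01,.01,.05])])))
        if best is None or r.fun<best.fun: best=r
    return best.x,best.fun
E
python3 - <<'E'
from h import *
for n in("scene","side"):
    ci=camera_info(n);d=np.load(f"pics/{n}0.npy");p=cv2.imread(f"pics/{n}0.png")
    W=cloud(n,d,ci);hsv=cv2.cvtColor(p,cv2.COLOR_BGR2HSV)
    reg=(W[...,0]>.35)&(W[...,0]<.72)&(W[...,1]>-.2)&(W[...,1]<.17)
    print(n,"bench z",np.median(W[...,2][reg&(abs(W[...,2])<.006)]))
    m=reg&(hsv[...,1]<110)&(W[...,2]>.007)&(W[...,2]<.03)
    k,l,st,_=cv2.connectedComponentsWithStats(m.astype(np.uint8));i=1+st[1:,4].argmax();m=l==i
    r=cv2.minAreaRect((W[m][:,:2]*1000).astype(np.float32));print(" jig rect",np.round(r[0],1),np.round(r[1],1),round(r[2],2),m.sum())
    m2=reg&(hsv[...,1]>130)&(abs(hsv[...,0].astype(int)-19)<5)&(W[...,2]>.012)&(W[...,2]<.032)
    k,l,st,_=cv2.connectedComponentsWithStats(m2.astype(np.uint8));i=1+st[1:,4].argmax();m2=l==i
    print(" plate z",np.median(W[m2][:,2]))
    Q=W[m2];Q=Q[Q[:,2]<.027]
    r=cv2.minAreaRect((Q[:,:2]*1000).astype(np.float32));print(" plate rect",np.round(r[0],1),np.round(r[1],1),round(r[2],2),m2.sum())
    np.savez(f"pics/m_{n}.npz",jig=W[m],plate=Q)
    # red handle
    mr=reg&((hsv[...,0]<8)|(hsv[...,0]>172))&(hsv[...,1]>150)&(W[...,2]>.06)
    print(" red",mr.sum(), W[mr].mean(0).round(4) if mr.any() else "", W[mr][W[mr][:,2].argmax()] if mr.any() else "")
E
```

```text
scene bench z 0.00042107533783629114
 jig rect [535.6  -6.8] [264.5 187. ] 87.07 4727
 plate z 0.022286302654251272
 plate rect [531.9 -39.8] [ 73.3 141.6] 88.59 1257
 red 93 [0.5449 0.1227 0.1104] [0.54585879 0.13413664 0.13083267]
side bench z -0.0007771055781108948
 jig rect [533.6  -0.6] [266.4 183.8] 86.16 3354
 plate z 0.021029847746194586
 plate rect [532.6 -32. ] [ 74.4 139.8] 89.04 885
 red 78 [0.5379 0.137  0.1109] [0.53980426 0.14132903 0.12827277]
```

```bash
python3 - <<'E'
from h import *
ci=camera_info("scene");W=cloud("scene",np.load("pics/scene0.npy"),ci)
for u,v in [(220,395),(180,432),(265,445),(60,310),(40,285),(165,330),(102,312),(351,298),(393,268),(291,222)]: print(u,v,W[max(v-3,0):v+4,u-3:u+4].reshape(-1,3).max(0).round(3),W[v,u].round(3))
m=(W[...,0]>.05)&(W[...,0]<.8)&(W[...,1]<.4)&(W[...,1]>-.75)&(W[...,2]>.13)&(W[...,2]<.3)
m[:, :270]&= np.mgrid[0:480,0:640][0][:,:270]>225
print(m.sum()); 
if m.sum(): print(W[m].min(0),W[m].max(0))
# box under tool from wrist
cw=camera_info("wrist");Ww=cloud("wrist",np.load("pics/wrist0.npy"),cw);print("box top",Ww[100,300].round(3))
E
```

```text
220 395 [ 0.659 -0.403  0.097] [ 0.653 -0.443  0.093]
180 432 [ 1.157 -0.492  0.933] [ 0.65  -0.531  0.092]
265 445 [ 0.744 -0.427  0.032] [ 0.742 -0.439  0.022]
60 310 [ 0.302 -0.488  0.124] [ 0.291 -0.496  0.118]
40 285 [ 0.214 -0.472  0.123] [ 0.203 -0.48   0.121]
165 330 [ 0.436 -0.363  0.044] [ 0.427 -0.375  0.043]
102 312 [ 0.257 -0.39   0.005] [ 0.246 -0.4    0.002]
351 298 [ 1.157 -0.083  0.933] [ 0.679 -0.094  0.052]
393 268 [1.157 0.069 0.933] [0.689 0.058 0.027]
291 222 [0.411 0.069 0.031] [0.4   0.055 0.027]
1
[0.54585879 0.13413664 0.13083267] [0.54585879 0.13413664 0.13083267]
box top [ 0.231 -0.551  0.119]
```

```bash
python3 -m inch '[{"tx":0,"ty":30,"tz":-21,"wx":-4,"wy":0,"wz":0},{"tx":0,"ty":65,"tz":-46,"wx":-10,"wy":0,"wz":0},{"tx":0,"ty":103,"tz":-73,"wx":-16,"wy":0,"wz":0},{"tx":0,"ty":141,"tz":-100,"wx":-22,"wy":0,"wz":0},{"tx":0,"ty":180,"tz":-128,"wx":-28,"wy":0,"wz":0},{"tx":0,"ty":218,"tz":-155,"wx":-34,"wy":0,"wz":0},{"tx":0,"ty":256,"tz":-182,"wx":-40,"wy":0,"wz":0},{"tx":0,"ty":294,"tz":-209,"wx":-46,"wy":0,"wz":0},{"tx":0,"ty":325,"tz":-231,"wx":-51,"wy":0,"wz":0},{"tx":0,"ty":345,"tz":-246,"wx":-54,"wy":0,"wz":0}]' 0
cat > d.py <<'E'
# shift/turn in tool axes (mm, deg) to reach world TCP target x y z with tool y at heading deg, tool down
import sys
from h import *
from scipy.spatial.transform import Rotation as Ro
x,y,z,h=map(float,sys.argv[1:5]);s=observe();R=s["tcp_rot"]
c,q=np.cos(np.radians(h)),np.sin(np.radians(h))
T=np.column_stack([[0,0,-1],[c,q,0],[q,-c,0]])
print("t",s["time"],"pos",s["tool_pos"].round(4),"F",s["force"].round(1),"gap",s["finger_gap"],"heading",np.degrees(np.arctan2(R[1,1],R[0,1])).round(2),"j",s["joints"].round(1))
print("shift mm",(R.T@(np.array([x,y,z])-s["tool_pos"])*1000).round(1),"turn",Ro.from_matrix(R.T@T).as_rotvec(degrees=True).round(2))
E
python3 d.py 0.528 -0.14 0.23 86.6
```

```text
time: 1.15
tool_pos: [0.4179, -0.2636, 0.231]
tcp_rot: [[0.0, 0.383, 0.924], [0.001, 0.924, -0.383], [-1.0, 0.001, -0.0]]
force: [0.6, -1.8, -0.1]
finger_gap: 0.0
t 1.15 pos [ 0.4179 -0.2636  0.231 ] F [ 0.6 -1.8 -0.1] gap 0.00016463387092390233 heading 67.47 j [-47.5 -12.6 -12.3  90.3   0.1  65. ]
shift mm [  1.2 156.4  54.3] turn [-19.13  -0.    -0.07]
```

```bash
python3 -m inch '[{"tx":0,"ty":12,"tz":4,"wx":-2,"wy":0,"wz":0},{"tx":0,"ty":30,"tz":10,"wx":-4,"wy":0,"wz":0},{"tx":0,"ty":55,"tz":19,"wx":-7,"wy":0,"wz":0},{"tx":0,"ty":80,"tz":28,"wx":-10,"wy":0,"wz":0},{"tx":0,"ty":105,"tz":36,"wx":-13,"wy":0,"wz":0},{"tx":0,"ty":130,"tz":45,"wx":-16,"wy":0,"wz":0},{"tx":0,"ty":148,"tz":51,"wx":-18,"wy":0,"wz":0},{"tx":0,"ty":156,"tz":54,"wx":-19,"wy":0,"wz":0},{"tx":0,"ty":156,"tz":54,"wx":-19,"wy":0,"wz":0},{"tx":0,"ty":156,"tz":54,"wx":-19,"wy":0,"wz":0}]'
python3 - <<'E'
from h import *
ci=camera_info("wrist");p,d=grab_frame("wrist");cv2.imwrite("pics/wrist1.png",p[:,:,::-1]);np.save("pics/wrist1.npy",d)
import pickle;pickle.dump(ci,open("pics/wci1.pkl","wb"));print(observe()["tool_pos"])
p,d=grab_frame("scene");cv2.imwrite("pics/scene1.png",p[:,:,::-1])
E
```

```text
time: 2.15
tool_pos: [0.5271, -0.1407, 0.231]
tcp_rot: [[-0.0, 0.062, 0.998], [0.001, 0.998, -0.062], [-1.0, 0.001, -0.0]]
force: [0.6, -0.1, 0.9]
finger_gap: -0.002
[ 0.52707132 -0.14088282  0.23108453]
```

View pics/wrist1.png

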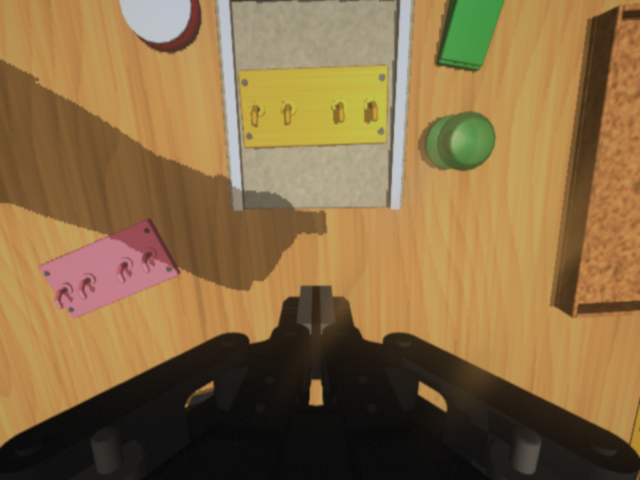

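The wrist view shows the plate at (242..388, 65..148), nearly square in the channel. The rails' open end is at row ~209 and the shut fingertips at (316,290). Next I measure these points.

```bash
python3 - <<'E'
from h import *
import pickle
ci=pickle.load(open("pics/wci1.pkl","rb"));d=np.load("pics/wrist1.npy");p=cv2.imread("pics/wrist1.png");hsv=cv2.cvtColor(p,cv2.COLOR_BGR2HSV)
W=cloud("w",d,ci)
roi=np.zeros((480,640),bool);roi[0:215,205:425]=1
m=roi&(hsv[...,1]>150)&(W[...,2]>.016)&(W[...,2]<.028)
k,l,st,_=cv2.connectedComponentsWithStats(m.astype(np.uint8));m=l==1+st[1:,4].argmax()
print("plate",np.median(W[m][:,2]),[np.round(a,1) for a in cv2.minAreaRect((W[m][:,:2]*1000).astype(np.float32))])
r=roi&(hsv[...,1]<90)&(W[...,2]>.0195)&(W[...,2]<.03)
for lab,c0,c1 in(("L",205,300),("R",330,425)):
    q=r.copy();q[:,:c0]=0;q[:,c1:]=0
    P=W[q];vx,vy,x0,y0=cv2.fitLine((P[:,:2]).astype(np.float32),cv2.DIST_HUBER,0,1e-4,1e-4).ravel()
    print(lab,q.sum(),"z",np.median(P[:,2]).round(4),"ang",np.degrees(np.arctan2(vy,vx)).round(2)%180,"x at y=-.1:",(x0+(-.1-y0)*vx/vy).round(4),"ymin",np.percentile(P[:,1],[0,1,3]).round(4))
for u,v in [(238,209),(396,208),(240,66),(388,66),(245,148),(388,146)]: print(u,v,W[v,u].round(4))
print("cent board end", [W[v,315].round(4) for v in (200,204,206,208,210,212)])
E
```

```text
plate 0.021638742122729208 [array([531.6, -35.5]), array([ 68.6, 138.3]), np.float64(88.2)]
L 2408 z 0.0235 ang 86.97 x at y=-.1: 0.4501 ymin [-0.1293 -0.1268 -0.1224]
R 2391 z 0.0234 ang 87.14 x at y=-.1: 0.6092 ymin [-0.1371 -0.135  -0.13  ]
238 209 [ 0.4484 -0.1277  0.0243]
396 208 [ 0.6093 -0.1371  0.0226]
240 66 [0.4641 0.0064 0.0117]
388 66 [ 0.6041 -0.0026  0.0122]
245 148 [ 0.4602 -0.0685  0.0124]
388 146 [ 0.6042 -0.0756  0.0093]
cent board end [array([ 0.5271, -0.1254,  0.0111]), array([ 0.5268, -0.1296,  0.0109]), array([ 0.5267, -0.1317,  0.0109]), array([ 5.264e-01, -1.356e-01,  5.000e-04]), array([ 5.263e-01, -1.378e-01,  4.000e-04]), array([ 5.261e-01, -1.401e-01,  3.000e-04])]
```

```bash
python3 d.py 0.5295 -0.1025 0.0165 87.0
```

```text
t 2.25 pos [ 0.5271 -0.1409  0.2312] F [-0.1 -0.  -1.3] gap -0.0010085331746251933 heading 86.38 j [-28.7  -3.5  -4.1  89.5   0.1  64.9]
shift mm [214.7  38.3   0. ] turn [-0.62 -0.   -0.07]
```

```bash
python3 -m inch '[{"tx":15,"ty":10,"tz":0,"wx":-0.6,"wy":0,"wz":0},{"tx":45,"ty":25,"tz":0,"wx":-0.6,"wy":0,"wz":0},{"tx":80,"ty":35,"tz":0,"wx":-0.6,"wy":0,"wz":0},{"tx":115,"ty":38,"tz":0,"wx":-0.6,"wy":0,"wz":0},{"tx":145,"ty":38,"tz":0,"wx":-0.6,"wy":0,"wz":0},{"tx":170,"ty":38,"tz":0,"wx":-0.6,"wy":0,"wz":0},{"tx":190,"ty":38,"tz":0,"wx":-0.6,"wy":0,"wz":0},{"tx":203,"ty":38,"tz":0,"wx":-0.6,"wy":0,"wz":0},{"tx":210,"ty":38,"tz":0,"wx":-0.6,"wy":0,"wz":0},{"tx":214,"ty":38,"tz":0,"wx":-0.6,"wy":0,"wz":0}]'
python3 d.py 0.5336 -0.0237 0.0165 87.0
python3 - <<'E'
from h import *
p,d=grab_frame("side");cv2.imwrite("pics/side2.png",cv2.resize(p[200:340,180:400,::-1],None,fx=3,fy=3))
E
```

```text
time: 3.25
tool_pos: [0.5295, -0.1031, 0.0172]
tcp_rot: [[0.0, 0.053, 0.999], [0.001, 0.999, -0.053], [-1.0, 0.001, 0.0]]
force: [0.3, -0.4, 0.2]
finger_gap: -0.001
t 3.25 pos [ 0.5295 -0.1031  0.0172] F [ 0.3 -0.4  0.2] gap -0.001070674570486261 heading 86.94 j [-25.   -0.1 -23.2  66.9   0.1  68.1]
shift mm [ 0.8 79.6 -0.1] turn [-0.06  0.01 -0.06]
```

View pics/side2.png

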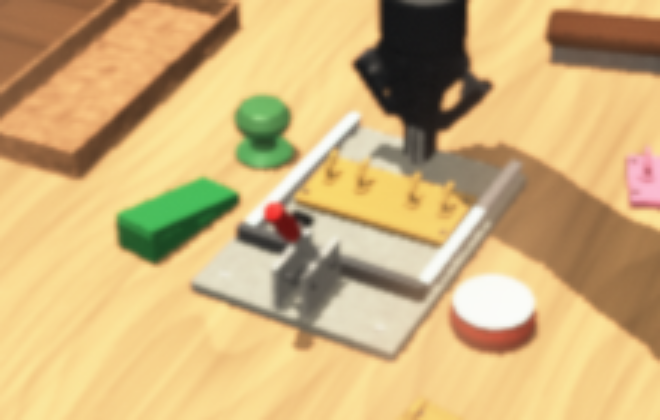

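The fingertips are down behind the plate, between the rails, at the middle of its rear edge, and nothing is touching. I push most of the way now, then finish in small steps while watching the force.

```bash
python3 -m inch '[{"tx":0.5,"ty":6,"tz":0,"wx":0,"wy":0,"wz":0},{"tx":0.5,"ty":13,"tz":0,"wx":0,"wy":0,"wz":0},{"tx":0.5,"ty":20,"tz":0,"wx":0,"wy":0,"wz":0},{"tx":0.5,"ty":27,"tz":0,"wx":0,"wy":0,"wz":0},{"tx":0.5,"ty":35,"tz":0,"wx":0,"wy":0,"wz":0},{"tx":0.5,"ty":43,"tz":0,"wx":0,"wy":0,"wz":0},{"tx":0.5,"ty":51,"tz":0,"wx":0,"wy":0,"wz":0},{"tx":0.5,"ty":59,"tz":0,"wx":0,"wy":0,"wz":0},{"tx":0.5,"ty":65,"tz":0,"wx":0,"wy":0,"wz":0},{"tx":0.5,"ty":68,"tz":0,"wx":0,"wy":0,"wz":0}]'
python3 d.py 0.5336 -0.0237 0.0165 87.0
```

```text
time: 4.3
tool_pos: [0.5332, -0.0346, 0.0167]
tcp_rot: [[0.0, 0.053, 0.999], [0.001, 0.999, -0.053], [-1.0, 0.001, 0.0]]
force: [-0.6, -4.7, 3.3]
finger_gap: 0.003
t 4.3 pos [ 0.5332 -0.0346  0.0167] F [-0.6 -4.7  3.3] gap 0.002518192781595882 heading 86.98 j [-17.8  -1.  -24.1  66.8   0.1  75.2]
shift mm [ 0.2 10.9 -0.2] turn [-0.02  0.02 -0.05]
```

```bash
python3 -m inch '[{"tx":0,"ty":1,"tz":0,"wx":0,"wy":0,"wz":0},{"tx":0,"ty":2,"tz":0,"wx":0,"wy":0,"wz":0},{"tx":0,"ty":3,"tz":0,"wx":0,"wy":0,"wz":0},{"tx":0,"ty":4,"tz":0,"wx":0,"wy":0,"wz":0},{"tx":0,"ty":5,"tz":0,"wx":0,"wy":0,"wz":0},{"tx":0,"ty":6,"tz":0,"wx":0,"wy":0,"wz":0},{"tx":0,"ty":7,"tz":0,"wx":0,"wy":0,"wz":0},{"tx":0,"ty":8,"tz":0,"wx":0,"wy":0,"wz":0},{"tx":0,"ty":8,"tz":0,"wx":0,"wy":0,"wz":0},{"tx":0,"ty":8,"tz":0,"wx":0,"wy":0,"wz":0}]'
python3 - <<'E'
from h import *
ci=camera_info("wrist");p,d=grab_frame("wrist");cv2.imwrite("pics/wrist3.png",p[:,:,::-1]);np.save("pics/wrist3.npy",d)
import pickle;pickle.dump(ci,open("pics/wci3.pkl","wb"))
E
```

```text
time: 5.3
tool_pos: [0.5336, -0.0264, 0.0166]
tcp_rot: [[0.0, 0.053, 0.999], [0.001, 0.999, -0.053], [-1.0, 0.001, 0.0]]
force: [-0.2, -2.5, 1.8]
finger_gap: 0.002
```

View pics/wrist3.png

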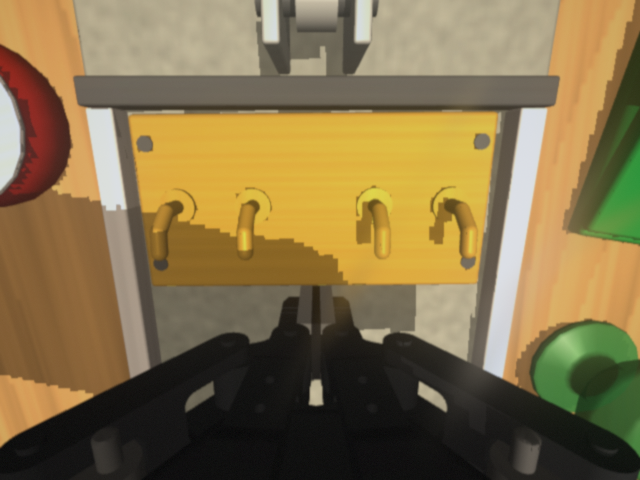

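The wrist view shows the plate's front edge at row ~112, just short of the stop's lower edge at ~107 and square to it. I push on until the force rises.

```bash
python3 -m inch '[{"tx":0,"ty":0.5,"tz":0,"wx":0,"wy":0,"wz":0},{"tx":0,"ty":1,"tz":0,"wx":0,"wy":0,"wz":0},{"tx":0,"ty":1.5,"tz":0,"wx":0,"wy":0,"wz":0},{"tx":0,"ty":2,"tz":0,"wx":0,"wy":0,"wz":0},{"tx":0,"ty":2.5,"tz":0,"wx":0,"wy":0,"wz":0},{"tx":0,"ty":3,"tz":0,"wx":0,"wy":0,"wz":0},{"tx":0,"ty":3.5,"tz":0,"wx":0,"wy":0,"wz":0},{"tx":0,"ty":4,"tz":0,"wx":0,"wy":0,"wz":0},{"tx":0,"ty":4,"tz":0,"wx":0,"wy":0,"wz":0},{"tx":0,"ty":4,"tz":0,"wx":0,"wy":0,"wz":0}]'
python3 - <<'E'
from h import *
s=observe();print(s["force"],s["tool_pos"])
ci=camera_info("wrist");p,d=grab_frame("wrist");cv2.imwrite("pics/wrist4.png",cv2.resize(p[60:310,60:580,::-1],None,fx=1.5,fy=1.5))
E
```

```text
time: 6.35
tool_pos: [0.5333, -0.0247, 0.0166]
tcp_rot: [[-0.001, 0.054, 0.999], [-0.003, 0.999, -0.054], [-1.0, -0.003, -0.001]]
force: [-4.2, -16.1, 3.4]
finger_gap: -0.001
[ -4.20259494 -16.05719951   3.44909315] [ 0.53331821 -0.02469202  0.01661649]
```

View pics/wrist4.png

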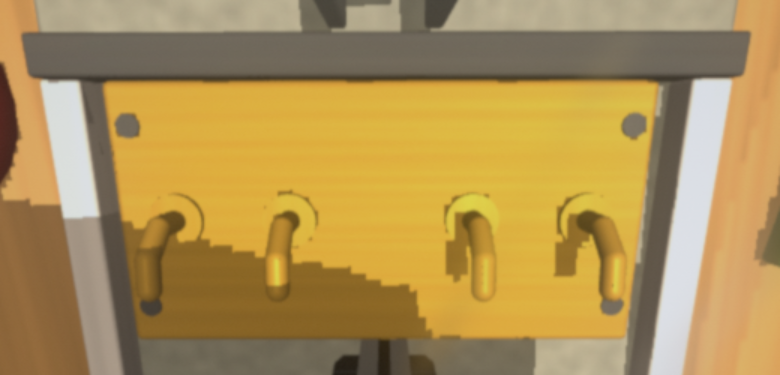

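The force rose to 16 N at TCP y = -0.0247 (predicted -0.0237), and the picture shows no gap along the stop. The plate is flush and square. I back off and rise.

```bash
python3 -m inch '[{"tx":0,"ty":-5,"tz":0,"wx":0,"wy":0,"wz":0},{"tx":0,"ty":-14,"tz":0,"wx":0,"wy":0,"wz":0},{"tx":-10,"ty":-18,"tz":0,"wx":0,"wy":0,"wz":0},{"tx":-35,"ty":-18,"tz":0,"wx":0,"wy":0,"wz":0},{"tx":-70,"ty":-18,"tz":0,"wx":0,"wy":0,"wz":0},{"tx":-110,"ty":-18,"tz":0,"wx":0,"wy":0,"wz":0},{"tx":-150,"ty":-18,"tz":0,"wx":0,"wy":0,"wz":0},{"tx":-185,"ty":-18,"tz":0,"wx":0,"wy":0,"wz":0},{"tx":-208,"ty":-18,"tz":0,"wx":0,"wy":0,"wz":0},{"tx":-215,"ty":-18,"tz":0,"wx":0,"wy":0,"wz":0}]'
python3 d.py 0.545 0.192 0.23 87.0
python3 - <<'E'
from h import *
import pickle
ci=camera_info("wrist");p,d=grab_frame("wrist");cv2.imwrite("pics/wrist5.png",p[:,:,::-1]);np.save("pics/wrist5.npy",d);pickle.dump(ci,open("pics/wci5.pkl","wb"))
W=cloud("w",d,ci);hsv=cv2.cvtColor(p,cv2.COLOR_RGB2HSV)
m=(hsv[...,1]>150)&(abs(hsv[...,0].astype(int)-23)<9)&(W[...,2]>.016)&(W[...,2]<.028)&(abs(W[...,0]-.535)<.09)
k,l,st,_=cv2.connectedComponentsWithStats(m.astype(np.uint8));m=l==1+st[1:,4].argmax()
print("plate",[np.round(a,1) for a in cv2.minAreaRect((W[m][:,:2]*1000).astype(np.float32))])
mr=((hsv[...,0]<8)|(hsv[...,0]>172))&(hsv[...,1]>130)&(W[...,2]>.06)
print(mr.sum());P=W[mr]
if mr.any(): print(P.mean(0),P[P[:,2].argmax()],P.min(0),P.max(0))
E
```

```text
time: 7.4
tool_pos: [0.5336, -0.0421, 0.2352]
tcp_rot: [[0.003, 0.054, 0.999], [-0.004, 0.999, -0.054], [-1.0, -0.004, 0.003]]
force: [-0.6, -0.5, -0.0]
finger_gap: -0.001
t 7.4 pos [ 0.5336 -0.0421  0.2352] F [-0.6 -0.5 -0. ] gap -0.0009299586466952562 heading 86.9 j [-18.4  -5.6  -5.6  89.7  -0.2  74.7]
shift mm [  4.3 234.4  -1.3] turn [-0.1   0.19  0.23]
plate [array([534.6,  21.3]), array([ 68.4, 138.2]), np.float64(86.9)]
481
[0.54129782 0.11654092 0.09933445] [0.53691472 0.02667755 0.37720527] [0.53474634 0.02667755 0.08852503] [0.54792369 0.1232016  0.37720527]
```

View pics/wrist5.png

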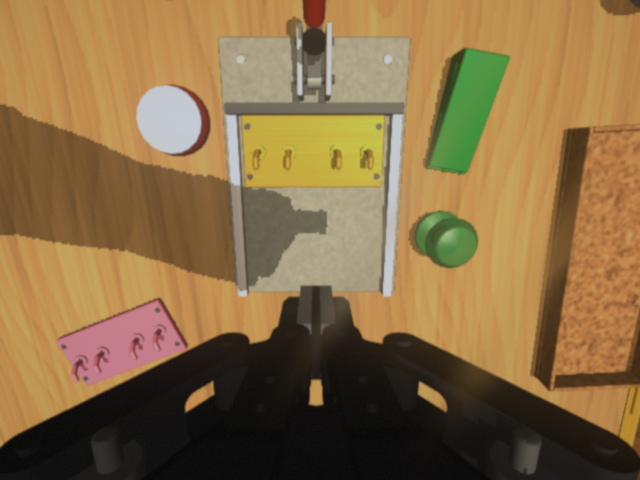

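The picture shows the plate flush at rows 114..187, angle 86.9°, matching the jig. The lever is still open at (315,10), x about 0.541. I move over and beyond the lever.

```bash
python3 -m inch '[{"tx":0,"ty":12,"tz":0,"wx":0,"wy":0,"wz":0},{"tx":0,"ty":35,"tz":0,"wx":0,"wy":0,"wz":0},{"tx":0,"ty":68,"tz":0,"wx":0,"wy":0,"wz":0},{"tx":0,"ty":102,"tz":0,"wx":0,"wy":0,"wz":0},{"tx":0,"ty":136,"tz":0,"wx":0,"wy":0,"wz":0},{"tx":0,"ty":170,"tz":-1,"wx":0,"wy":0,"wz":0},{"tx":0,"ty":200,"tz":-1,"wx":0,"wy":0,"wz":0},{"tx":0,"ty":222,"tz":-1,"wx":0,"wy":0,"wz":0},{"tx":0,"ty":234,"tz":-1,"wx":0,"wy":0.2,"wz":0.2},{"tx":0,"ty":234,"tz":-1,"wx":0,"wy":0.2,"wz":0.2}]'
python3 d.py 0.545 0.192 0.102 87.0
python3 - <<'E'
from h import *
p,d=grab_frame("side");cv2.imwrite("pics/side6.png",cv2.resize(p[180:340,180:400,::-1],None,fx=3,fy=3))
p,d=grab_frame("wrist");cv2.imwrite("pics/wrist6.png",p[:,:,::-1])
E
```

```text
time: 8.45
tool_pos: [0.5443, 0.193, 0.2321]
tcp_rot: [[-0.003, 0.052, 0.999], [-0.0, 0.999, -0.052], [-1.0, -0.0, -0.003]]
force: [0.2, -1.0, -0.5]
finger_gap: -0.003
t 8.45 pos [0.5443 0.193  0.2321] F [ 0.2 -1.  -0.5] gap -0.0032427124438013854 heading 87.01 j [ 6.5  2.3  1.8 89.7  0.  99.5]
shift mm [130.1  -0.9   1.2] turn [ 0.01 -0.2   0.01]
```

View pics/wrist6.png

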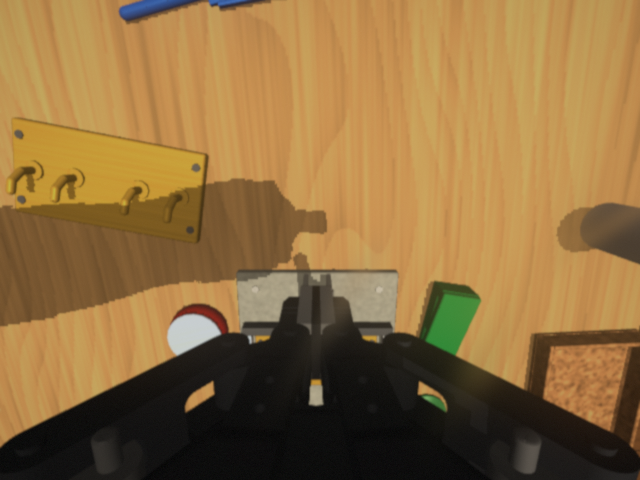

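View pics/side6.png

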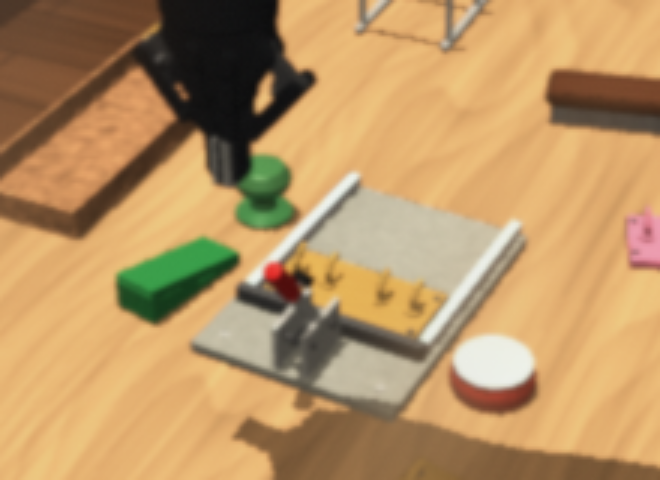

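```bash
python3 -m inch '[{"tx":8,"ty":0,"tz":0.5,"wx":0,"wy":0,"wz":0},{"tx":22,"ty":0,"tz":0,"wx":0,"wy":0,"wz":0},{"tx":40,"ty":0,"tz":0,"wx":0,"wy":0,"wz":0},{"tx":60,"ty":0,"tz":0,"wx":0,"wy":0,"wz":0},{"tx":80,"ty":0,"tz":0,"wx":0,"wy":0,"wz":0},{"tx":98,"ty":0,"tz":0,"wx":0,"wy":0,"wz":0},{"tx":112,"ty":0,"tz":0,"wx":0,"wy":0,"wz":0},{"tx":122,"ty":0,"tz":0,"wx":0,"wy":0,"wz":0},{"tx":127,"ty":0,"tz":0,"wx":0,"wy":0,"wz":0},{"tx":127,"ty":0,"tz":0,"wx":0,"wy":0,"wz":0}]'
python3 d.py 0.5375 0.075 0.105 87.0
python3 - <<'E'
from h import *
p,d=grab_frame("side");cv2.imwrite("pics/side7.png",cv2.resize(p[180:340,180:400,::-1],None,fx=3,fy=3))
p,d=grab_frame("scene");cv2.imwrite("pics/scene7.png",cv2.resize(p[170:320,250:430,::-1],None,fx=4,fy=4))
E
```

```text
time: 9.55
tool_pos: [0.5442, 0.191, 0.1052]
tcp_rot: [[-0.003, 0.054, 0.999], [-0.001, 0.999, -0.054], [-1.0, -0.001, -0.003]]
force: [-0.1, 0.4, -0.1]
finger_gap: 0.001
t 9.55 pos [0.5442 0.191  0.1052] F [-0.1  0.4 -0.1] gap 0.000523082793319947 heading 86.89 j [  6.4   3.  -10.6  76.5  -0.   99.5]
shift mm [   0.3 -116.2   -0.4] turn [-0.11 -0.17  0.05]
```

View pics/scene7.png

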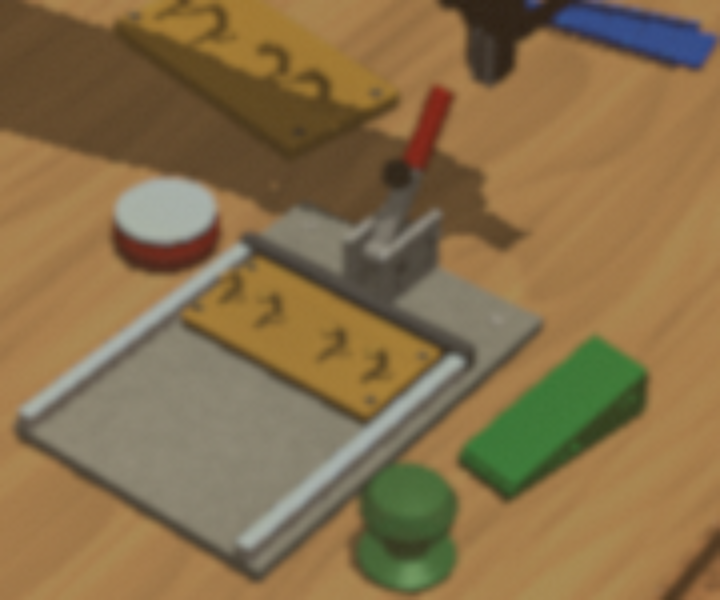

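View pics/side7.png

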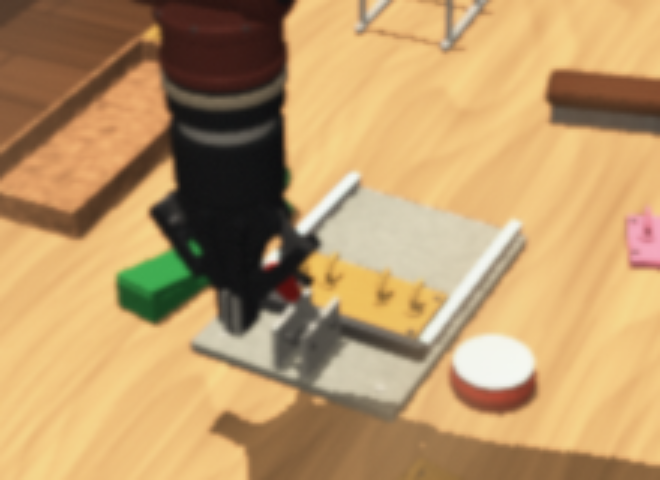

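The fingers are behind the red handle on its line: scene crop (490,60), side crop (235,310). I push towards the plate.

```bash
python3 -m inch '[{"tx":0,"ty":-5,"tz":0,"wx":0,"wy":0,"wz":0},{"tx":0,"ty":-12,"tz":0,"wx":0,"wy":0,"wz":0},{"tx":0,"ty":-20,"tz":0,"wx":0,"wy":0,"wz":0},{"tx":0,"ty":-27,"tz":0,"wx":0,"wy":0,"wz":0},{"tx":0,"ty":-34,"tz":0,"wx":0,"wy":0,"wz":0},{"tx":0,"ty":-41,"tz":0,"wx":0,"wy":0,"wz":0},{"tx":0,"ty":-48,"tz":0,"wx":0,"wy":0,"wz":0},{"tx":0,"ty":-55,"tz":0,"wx":0,"wy":0,"wz":0},{"tx":0,"ty":-62,"tz":0,"wx":0,"wy":0,"wz":0},{"tx":0,"ty":-68,"tz":0,"wx":0,"wy":0,"wz":0}]'
python3 d.py 0.5375 0.083 0.105 87.0
python3 - <<'E'
from h import *
p,d=grab_frame("scene");cv2.imwrite("pics/scene8.png",cv2.resize(p[170:320,250:430,::-1],None,fx=4,fy=4))
E
```

```text
time: 10.65
tool_pos: [0.5414, 0.1228, 0.1068]
tcp_rot: [[-0.001, 0.054, 0.999], [-0.0, 0.999, -0.054], [-1.0, -0.0, -0.001]]
force: [-0.1, 3.0, 3.5]
finger_gap: -0.001
t 10.65 pos [0.5414 0.1228 0.1068] F [-0.1  3.   3.5] gap -0.0005327827163303531 heading 86.9 j [ -0.7  -1.  -14.5  76.5  -0.   92.4]
shift mm [  1.8 -39.9  -1.8] turn [-0.1  -0.04  0.01]
```

View pics/scene8.png

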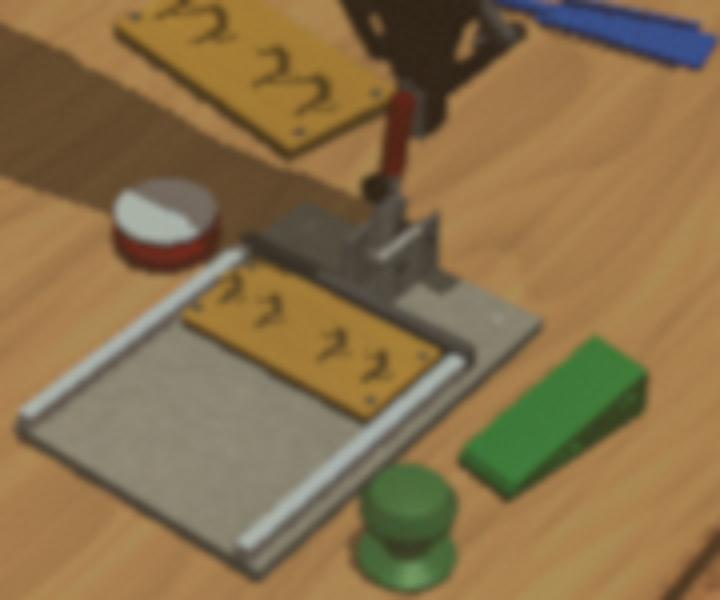

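The lever is rising against the fingers with 3 N, and the handle is at (400,130) in the crop. I continue past its centre.

```bash
python3 -m inch '[{"tx":0,"ty":-5,"tz":0,"wx":0,"wy":0,"wz":0},{"tx":0,"ty":-10,"tz":0,"wx":0,"wy":0,"wz":0},{"tx":0,"ty":-15,"tz":0,"wx":0,"wy":0,"wz":0},{"tx":0,"ty":-20,"tz":0,"wx":0,"wy":0,"wz":0},{"tx":0,"ty":-25,"tz":0,"wx":0,"wy":0,"wz":0},{"tx":0,"ty":-30,"tz":0,"wx":0,"wy":0,"wz":0},{"tx":0,"ty":-35,"tz":0,"wx":0,"wy":0,"wz":0},{"tx":0,"ty":-40,"tz":0,"wx":0,"wy":0,"wz":0},{"tx":0,"ty":-40,"tz":0,"wx":0,"wy":0,"wz":0},{"tx":0,"ty":-40,"tz":0,"wx":0,"wy":0,"wz":0}]'
python3 - <<'E'
from h import *
p,d=grab_frame("scene");cv2.imwrite("pics/scene9.png",cv2.resize(p[170:320,250:430,::-1],None,fx=4,fy=4))
E
```

```text
time: 11.7
tool_pos: [0.5391, 0.0819, 0.1066]
tcp_rot: [[-0.001, 0.055, 0.998], [-0.001, 0.998, -0.055], [-1.0, -0.001, -0.001]]
force: [0.3, 0.2, 0.5]
finger_gap: 0.0
```

View pics/scene9.png

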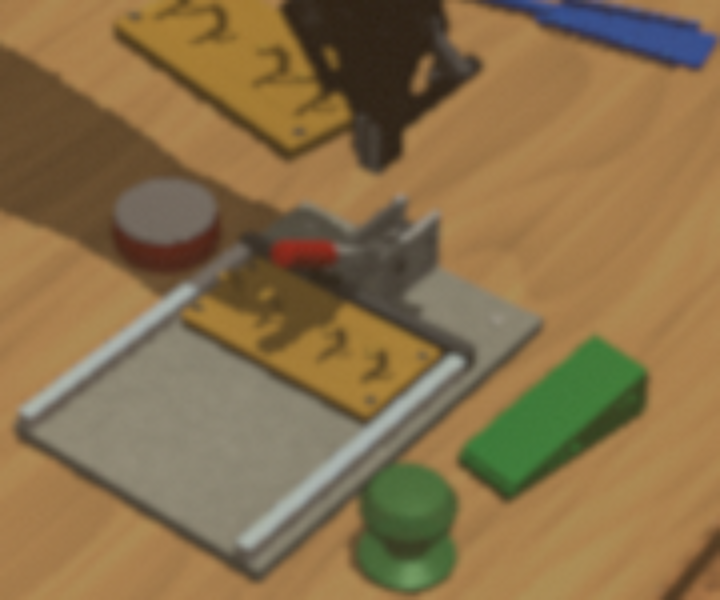

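The handle has snapped over and now lies over the plate at (305,252) in the crop. I rise clear and back off to check that it is level and that the plate is still flush.

```bash
python3 -m inch '[{"tx":-10,"ty":0,"tz":0,"wx":0,"wy":0,"wz":0},{"tx":-30,"ty":0,"tz":0,"wx":0,"wy":0,"wz":0},{"tx":-60,"ty":0,"tz":0,"wx":0,"wy":0,"wz":0},{"tx":-90,"ty":-10,"tz":0,"wx":0,"wy":0,"wz":0},{"tx":-115,"ty":-30,"tz":0,"wx":0,"wy":0,"wz":0},{"tx":-130,"ty":-60,"tz":0,"wx":0,"wy":0,"wz":0},{"tx":-135,"ty":-90,"tz":0,"wx":0,"wy":0,"wz":0},{"tx":-135,"ty":-115,"tz":0,"wx":0,"wy":0,"wz":0},{"tx":-135,"ty":-125,"tz":0,"wx":0,"wy":0,"wz":0},{"tx":-135,"ty":-125,"tz":0,"wx":0,"wy":0,"wz":0}]'
python3 - <<'E'
from h import *
ci=camera_info("wrist");p,d=grab_frame("wrist");cv2.imwrite("pics/wrist10.png",p[:,:,::-1])
W=cloud("w",d,ci);hsv=cv2.cvtColor(p,cv2.COLOR_RGB2HSV)
m=(hsv[...,1]>150)&(abs(hsv[...,0].astype(int)-23)<9)&(W[...,2]>.016)&(W[...,2]<.028)&(abs(W[...,0]-.535)<.09)&(abs(W[...,1])<.1)
print("plate",np.median(W[m][:,2]),[np.round(a,1) for a in cv2.minAreaRect((W[m][:,:2]*1000).astype(np.float32))])
mr=((hsv[...,0]<8)|(hsv[...,0]>172))&(hsv[...,1]>130)&(W[...,2]>.03)&(W[...,2]<.2)&(abs(W[...,0]-.535)<.04)
P=W[mr];print(mr.sum(),P.mean(0),P.min(0),P.max(0))
# top-line slope of handle: jig x vs z
s=(P[:,:2]-[.5353,.0073])@[.0523,.9986];top=[(b,np.percentile(P[(s>b)&(s<b+.01),2],90).round(4)) for b in np.arange(-.03,.02,.01) if ((s>b)&(s<b+.01)).sum()>5];print(top)
p,d=grab_frame("side");cv2.imwrite("pics/side10.png",cv2.resize(p[180:340,180:400,::-1],None,fx=3,fy=3))
E
```

```text
time: 12.75
tool_pos: [0.5324, -0.0434, 0.2421]
tcp_rot: [[-0.001, 0.056, 0.998], [-0.001, 0.998, -0.056], [-1.0, -0.001, -0.001]]
force: [-0.4, -0.1, -0.1]
finger_gap: -0.001
plate 0.02162937504016857 [array([534.6,  22. ]), array([ 68.6, 138. ]), np.float64(86.8)]
726 [0.53518459 0.00411675 0.04602876] [ 0.52696853 -0.0204778   0.04199007] [0.54284679 0.02770579 0.04894708]
[(np.float64(-0.03), np.float64(0.0477)), (np.float64(-0.019999999999999997), np.float64(0.0474)), (np.float64(-0.009999999999999995), np.float64(0.0476)), (np.float64(6.938893903907228e-18), np.float64(0.0477)), (np.float64(0.010000000000000009), np.float64(0.0479))]
```

View pics/wrist10.png

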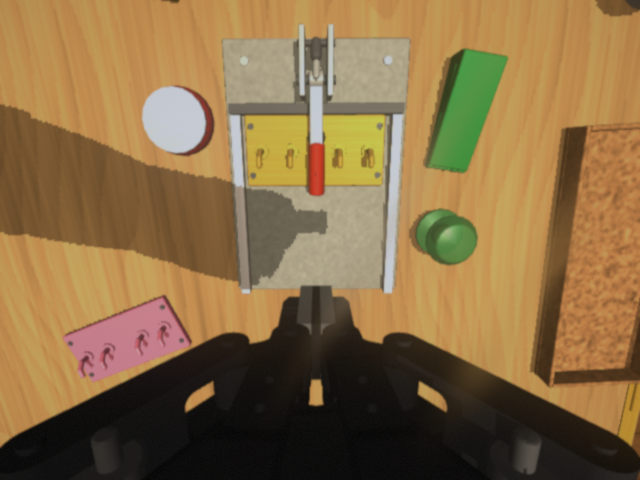

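View pics/side10.png

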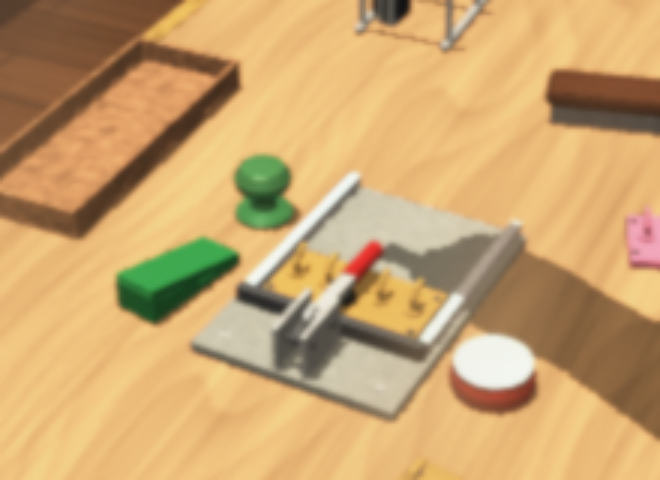

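The wrist view shows the handle level over the plate at (316,110..193): its top is at z 0.0477 along its whole length, so the centre line is at 40 mm and the angle is about 2.18. The plate's front is against the stop at row ~112 and nothing else has moved. The arm is clear with about 0 N, so I hand in.

```bash
python3 -c "
from plant import *
print(close_job())"
```

```text
the job is handed in; nothing more can be done
None
```

The brass plate is pushed flush against the end stop, the clamp lever has snapped down onto it, and the job was handed in at about 13 s; no verdict is reported.

- **Plate:** I pushed it along the channel with the shut fingertips at the middle of its rear edge. The force rose to 16 N at the stop, 1 mm from where I predicted contact.
- **Lever:** I pushed the red handle over its centre from behind, with about 3 N across the push, and it snapped down by itself.

Last checks from the wrist camera:
- **Plate position:** Its centre is at y = 22.0 mm, so the front edge is within about 1 mm of my estimated stop face. It is square to within about 0.2° (86.8° against the jig's 87.0°). Its top is at 21.6 mm, so it is still lying on the board.
- **Lever angle:** The handle's top is level at 47.7 mm along its whole length, so its centre line is 40 mm up and the lever angle is about 2.18.
- **Surroundings:** The knob, wedge and tin look unmoved, and the arm was clear with about 0 N on the tool.

I could not measure the foot's pressing force; I inferred it from the lever's level angle. The first measurements from the scene and side cameras disagreed by 6 to 8 mm along the channel, so I used the closer wrist-camera measurement, which the contact at the stop confirmed.

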